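# Rock the angle gauge on an uneven stud to its red mark and hold

### The job

Pick up the angle gauge by its blue grip, set its sole about level across the middle of the crest of the uneven wooden stud, square to the ridge, and then rock it there until its swinging black pointer settles in line with the red mark. Finish while still holding it like that, sole on the crest and pointer steady on the mark, ready for the bevel to be scribed: do not let go. Leave the spray can, the white bottle and the loose offcut alone.

Things in the scene. Friction and masses are not known exactly. Their poses are not given: they have to be found in the camera images.
- gauge_grip (a point): Centre of the gauge's blue square grip: 24 x 24 mm in plan, 44 mm tall, top 158 mm above the gauge's underside. The gauge (about 0.33 kg) stands upright on the bench. Axes: z up through the grip, y along the sole, x out of the dial. Below the grip is an upright dial disc, 100 mm diameter, 10 mm thick (24 mm at the brass axle), centred 66 mm above the underside, facing +x and -x.
- gauge_foot (a point): Centre of the underside of the gauge's white flat sole (36 mm in x, 150 mm in y, 14 mm thick), 138 mm below gauge_grip; same axes as gauge_grip.
- pointer (a joint): Angle of the black pointer against the gauge, rad, about gauge +x through the dial centre. The pointer is a free pendulum: it hangs plumb after swinging for 1 to 2 s (period about 0.37 s). 0 with the gauge level; positive with the gauge's +y end lowered (the gauge turned by minus that angle about its own +x).
- set_mark (a joint): Angle of the red mark on the dial, rad, in the same sense as pointer; preset between 0.20 and 0.38, it cannot be moved. The pointer is on the mark when both joints read the same: the gauge's +y end lowered by this angle.
- pointer_tip (a point): Tip of the black pointer, 44 mm from the dial centre (hanging below it); its z axis points from the tip to the dial centre. Pointer and mark are shown on both dial faces.
- mark_tip (a point): Point on the red mark (a red tab 7 mm wide near the lower rim of the dial), 44 mm from the dial centre; its z axis points to the dial centre.
- stud_crest (a point): Middle of the top line of the wooden stud's crest, 100 mm above the bench at rest: a rounded ridge of 12 mm radius, 60 mm long, along this point's x axis (z up). Lower ridges beside it: tops 86 mm high at y +24, 82 mm at y -22 mm. It stands on a joist offcut 100 (x) by 140 by 45 mm high, on a rubber pad: pressed, the crest sinks 1 mm per 1.5 N, 8 mm at most. Gauge x goes along the ridge.
- spray_can_mid (a point): Middle of a spray can standing on the bench, 52 mm diameter, 150 mm tall; leave alone.
- white_bottle_mid (a point): Middle of a white plastic bottle standing on the bench, 60 mm diameter, 140 mm tall; leave alone.
- offcut_mid (a point): Middle of a loose wooden offcut 90 (x) by 45 (y) by 38 mm lying on the bench; leave alone.
Things that resemble listed ones, but are neither listed nor needed, are in the scene too. Of the things that look like the part that bears gauge_grip, the smaller one is meant. There is more than one size of the part that bears stud_crest; the job needs the smaller.

How it is judged:
On the way, in this order (a step that is already met when the one before it is completed fails the run):
1. the held gauge has its sole set about level (within 7 degrees) across the crest (contact force between gauge and stud above 0.5 N and contact force between the fingers and gauge above 1 N and horizontal distance between gauge_foot and stud_crest below 0.03 m and height (world z) of gauge_foot above 0.08 m and angle between the x axis of gauge_foot and the x axis of stud_crest, either way round below 0.26 rad and angle between gauge_foot's own z axis and vertical below 0.12 rad), for 0.2 s.
2. rocked on the crest until the pointer is steady on the mark (contact force between gauge and stud above 0.5 N and contact force between the fingers and gauge above 1 N and horizontal distance between gauge_foot and stud_crest below 0.03 m and height (world z) of gauge_foot above 0.08 m and angle between the x axis of gauge_foot and the x axis of stud_crest, either way round below 0.26 rad and angle between the z axis of pointer_tip and the z axis of mark_tip, either way round below 0.07 rad and velocity of joint pointer between -0.4 and 0.4 rad/s), for 0.3 s.
At the end, for the whole second after the job is handed in: Fingers hold the gauge (over 1 N); sole bears on the stud (over 0.5 N), within 30 mm of mid-crest, over 80 mm above the bench, square across the ridge within 15 degrees; pointer within 0.07 rad of the mark and under 0.4 rad/s; gauge slower than 30 mm/s (all of step 2 and linear speed of gauge below 0.03 m/s); the arm keeps its last pose, push and grip.
It fails at once if spray can shifted by more than 20 mm (distance of spray_can_mid from where it was at the start of the episode above 0.02 m).
It fails at once if white bottle shifted by more than 20 mm (distance of white_bottle_mid from where it was at the start of the episode above 0.02 m).
It fails at once if loose offcut shifted by more than 20 mm (distance of offcut_mid from where it was at the start of the episode above 0.02 m).
It also fails if it takes over 51 s, if anything falls off the work surface, if the arm or the gripper's body presses on something with over 40 N, if the wrist force passes 120 N, or if a joint passes its speed limit or range.

### The arm

A 6-joint arm with a two-finger parallel gripper is mounted at the origin on the work surface. World frame = base frame: x ahead of the robot, y to its left, z up, the work surface at z = 0. Lengths are in m, angles in rad, forces in N, time in s.
With the tool pointing down it reaches from about 0.275 to 1 m from the base axis. Payload 8.4 kg.
Tool frame: the origin (TCP) lies on the centre line of the jaws, within the pads' length; the fingertips stand 17 mm ahead of it and the grasp point (between the pads) lies 2 mm behind it (bot.tcp_to_tips is the y of the fingertips in the tool frame, in m); y points along the fingers, z is the direction in which the jaws open and shut, and the axes are right-handed (so a half turn about y gives the same grasp; the last joint's range is limited). The gripper opens to 85 mm and grips with 20 to 120 N. Pads are 22 mm wide; open, the fingers measure 114 mm over their backs; the gripper's body (76 mm by 85 mm) begins 54 mm behind the grasp point. The pads swing forward as they close: fully open they stand 13 mm farther back than shut.
Start: joints at [-1.318, 0.353, 1.633, -0, 1.155, -0.002], TCP at [0.158, -0.605, 0.227] pointing down, gripper open.
Joint ranges: [-2.63, 2.63], [-0.92, 2.1], [0.06, 2.66], [-1.3, 4.44], [0, 2.69], [-3.02, 3.02]. Speed limits (rad/s): [2.22, 2.22, 2.79, 3.14, 3.14, 3.14].

### API

Orientations are given as a unit quaternion [x, y, z, w].
In Python, from workcell import bot, hand, kinematics, get_obs, vision, hand_in gives the robot as it stands. The module is installed in compiled form; this text tells all that it offers. Calls block until the motion is done:
- bot.reach(position, orientation): joint-space move of the TCP to a pose.
- bot.servo_line(position, ori=None, velocity=0.15): straight line of the TCP; ori=None keeps the orientation; velocity is the mean speed in m/s.
- bot.goto_joints(angles): joint-space move.
- hand.move_gripper(opening, strength=None): finger opening in m; strength is the grip in N (None keeps the last); returns when the fingers have stopped.
- bot.dwell(seconds).
- kinematics.solve_ik(position, orientation): joint angles nearest the present ones, or None.
- get_obs(): the state.
- vision.read_camera(name): name is "side" or "top" or "wrist"; returns a dict with "frame" (400x640x3 uint8, red, green, blue), "intrinsics" (3x3 intrinsics, pixels), "view" (4x4, takes a point from world to camera coordinates). Camera axes: x right, y down, z forward; pixel columns grow to the right and rows downward; lengths in m; the calibration is good to about 2 mm. A picture is of the moment at which its call begins. There is no depth.
A pose or a line that the arm cannot do raises bot.IKError and nothing moves.
- hand_in(): hands the job in, once; it reports no verdict.
The state is a dict: "time_s": time; "joint_pos": joint angles; "joint_vel": joint speeds; "joint_efforts": joint torques, N m; "position": TCP position; "orientation": TCP orientation; "wrist_force": force on the tool from outside, world axes, zero at the start; "ft_torque": the same for the moment, N m; "gripper_width": finger opening in m.
Only numpy, scipy, OpenCV 4.12 (cv2) and the standard library are available. Lean on these libraries where they do the work, as an engineer would, in place of code of your own. Each camera call takes 0.05 s, during which the arm holds its last target.

## Working session

There is one attempt and no reset: what is moved stays moved. The work goes in short steps, each a Python script; the robot and the scene stay as the last script left them, time stands still between calls to the robot, and variables do not carry over. Pictures are saved under pics/ and viewed, and the job is handed in when it is done.

```bash
mkdir -p pics; python3 - <<'E'
from workcell import bot, hand, kinematics, get_obs, vision
import cv2,numpy as np
np.set_printoptions(precision=4,suppress=True)
for n in ["side","top","wrist"]:
    c=vision.read_camera(n); cv2.imwrite(f"pics/{n}0.png",c["frame"][:,:,::-1]); print(n,c["intrinsics"],c["view"])
o=get_obs(); print({k:np.round(v,3) for k,v in o.items()}, bot.tcp_to_tips)
E
```

```text
side [[465.2768   0.     313.1609]
 [  0.     465.2768 192.9375]
 [  0.       0.       1.    ]] [[-0.9803 -0.1969  0.0138  0.5132]
 [-0.1343  0.6145 -0.7774  0.156 ]
 [ 0.1446 -0.764  -0.6288  1.3773]
 [ 0.      0.      0.      1.    ]]
top [[455.5748   0.     312.1488]
 [  0.     455.5748 203.3173]
 [  0.       0.       1.    ]] [[-0.0078 -0.9999  0.0105  0.0076]
 [-0.9896  0.0063 -0.1435  0.5275]
 [ 0.1435 -0.0115 -0.9896  1.3317]
 [ 0.      0.      0.      1.    ]]
wrist [[290.2301   0.     320.9096]
 [  0.     290.2301 197.0494]
 [  0.       0.       1.    ]] [[ 0.2514 -0.9679 -0.0018 -0.6236]
 [-0.919  -0.2393  0.3133 -0.0406]
 [-0.3036 -0.0771 -0.9497  0.3811]
 [ 0.      0.      0.      1.    ]]
{'time_s': np.float64(0.15), 'joint_pos': array([-1.318,  0.354,  1.634,  0.   ,  1.155, -0.002]), 'joint_vel': array([-0.   , -0.001, -0.003,  0.001, -0.   , -0.001]), 'joint_efforts': array([ -0.001, -60.564, -34.234,   0.   ,   0.006,   0.   ]), 'position': array([ 0.157, -0.604,  0.226]), 'orientation': array([-0.09 ,  0.702, -0.701,  0.09 ]), 'wrist_force': array([ 0.205,  0.98 , -0.968]), 'ft_torque': array([-0.017, -0.004, -0.043]), 'gripper_width': np.float64(0.086)} 0.017
```

View pics/side0.png

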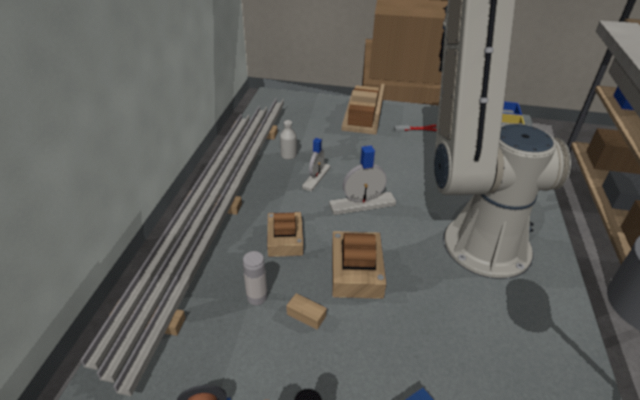

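View pics/top0.png

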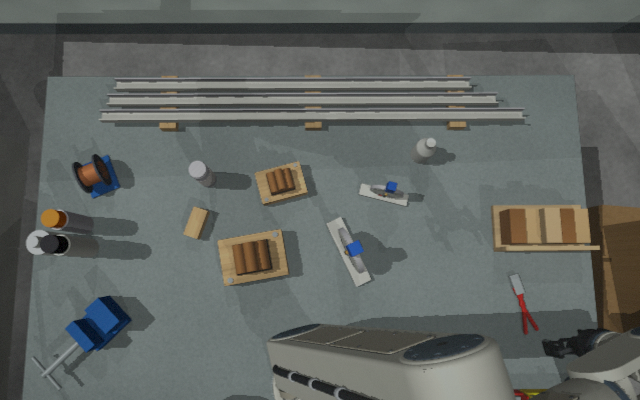

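Two gauges are in view: the small one at top (385,192) / side (317,165), and the large one at top (350,250). There are also two studs: the small one at top (282,182) / side (285,228), and the large one at top (253,258). The smaller of each fits the description. I'll enlarge both to confirm.

```bash
python3 - <<'E'
import cv2,numpy as np
a=cv2.imread("pics/top0.png")[140:290,210:430]; b=cv2.imread("pics/side0.png")[110:310,230:400]
cv2.imwrite("pics/c_top.png",cv2.resize(a,None,fx=3.6,fy=3.6,interpolation=cv2.INTER_CUBIC))
cv2.imwrite("pics/c_side.png",cv2.resize(b,None,fx=3,fy=3,interpolation=cv2.INTER_CUBIC))
E
```

```text
(no output)
```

View pics/c_top.png

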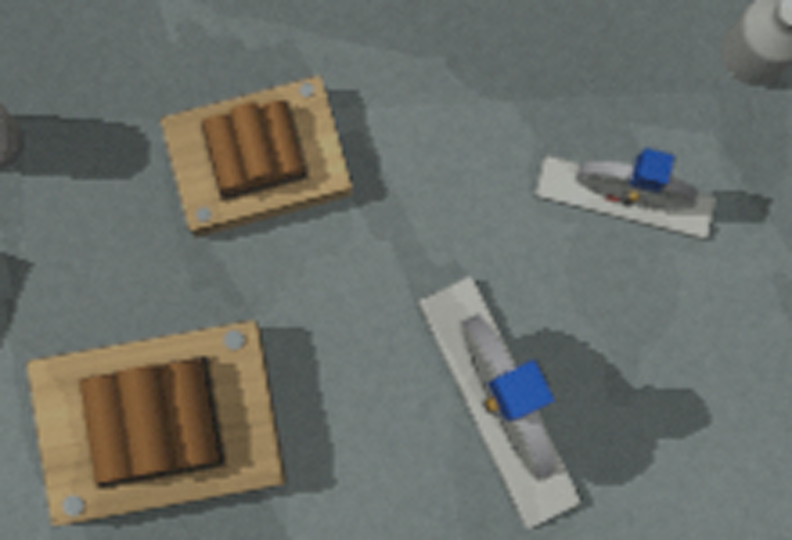

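View pics/c_side.png

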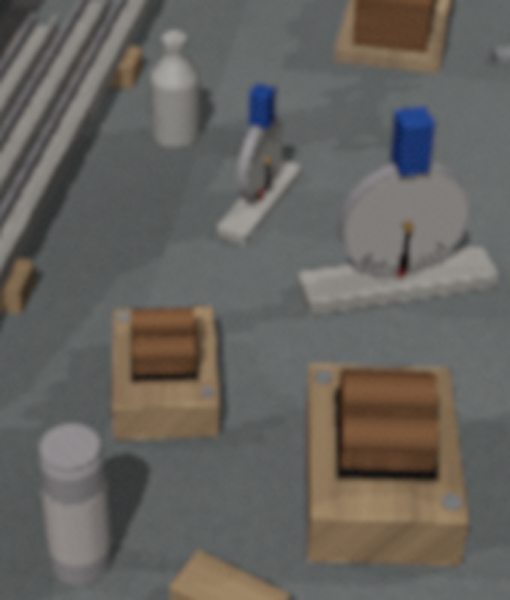

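The crops confirm it. The small gauge's sole is about 50 px long, roughly 150 mm, and the small joist is about 100 × 140 mm. The red mark sits toward image-left, which is world +y, so gauge +y points that way. Next I'll get rough positions from the top and side views.

```bash
cat > h.py <<'E'
import cv2,numpy as np
from scipy.spatial.transform import Rotation as R
np.set_printoptions(precision=4,suppress=True)
def ray(c,uv):
    V=np.array(c["view"]);K=np.array(c["intrinsics"])
    d=np.linalg.inv(K)@np.array([uv[0],uv[1],1.]); Rm=V[:3,:3]
    o=-Rm.T@V[:3,3]; d=Rm.T@d; return o,d/np.linalg.norm(d)
def onz(c,uv,z):
    o,d=ray(c,uv); return o+d*(z-o[2])/d[2]
def proj(c,p):
    V=np.array(c["view"]);K=np.array(c["intrinsics"]); q=K@(V[:3,:3]@np.asarray(p)+V[:3,3]); return q[:2]/q[2]
def tri(a,ua,b,ub):
    o1,d1=ray(a,ua);o2,d2=ray(b,ub)
    s=np.linalg.lstsq(np.c_[d1,-d2],o2-o1,rcond=None)[0]
    p,q=o1+s[0]*d1,o2+s[1]*d2; return (p+q)/2,np.linalg.norm(p-q)
def blobs(m,amin=20):
    cs,_=cv2.findContours(m.astype(np.uint8),cv2.RETR_EXTERNAL,cv2.CHAIN_APPROX_NONE)
    return [(cv2.contourArea(k),cv2.minAreaRect(k),k) for k in cs if cv2.contourArea(k)>amin]
def blue(f):
    h=cv2.cvtColor(f,cv2.COLOR_RGB2HSV); return (h[...,0]>105)&(h[...,0]<130)&(h[...,1]>150)
E
python3 - <<'E'
from h import *
from workcell import vision
T=vision.read_camera("top");S=vision.read_camera("side")
for c,n in((T,"top"),(S,"side")):
    for a,r,k in blobs(blue(c["frame"])):
        m=k.mean(0)[0]; print(n,a,m,r)
p,e=tri(T,(390,187),S,(317.5,145)); print("grip",p,e)
for nm,uv,z in [("sole L",(362,192),.014),("sole R",(408,200),.014),("crest",(281,180),.1),("crest far",(275,169),.1),("crest near",(284,194),.1),("bottle",(431,143),.14),("can",(197,169),.15)]:
    print(nm,onz(T,uv,z))
E
```

```text
top 1892.5 [ 98.5478 323.5987] ((97.66053771972656, 324.20184326171875), (38.894447326660156, 55.257530212402344), 46.7357063293457)
top 145.5 [354.3023 248.2326] ((354.3000183105469, 248.1000213623047), (12.074767112731934, 13.86362075805664), 63.43495178222656)
top 62.5 [390.8182 186.6667] ((390.90386962890625, 186.48077392578125), (9.021342277526855, 9.60969066619873), 11.309932708740234)
top 330.5 [106.0992 178.686 ] ((99.85708618164062, 176.1231689453125), (34.43370056152344, 29.50078010559082), 69.22774505615234)
side 119.0 [419.26 396.36] ((419.0, 394.0), (10.0, 24.0), 90.0)
side 200.0 [367.0926 156.5185] ((367.1241455078125, 156.51034545898438), (11.626367568969727, 21.425735473632812), 4.763641834259033)
side 66.5 [316.9032 144.7419] ((317.0, 145.0), (12.0, 6.0), 90.0)
side 93.0 [512.5952 107.1429] ((513.0172119140625, 106.70691680908203), (17.64105796813965, 8.356290817260742), 21.801410675048828)
side 119.5 [622.0851  99.8085] ((621.6640014648438, 100.14894104003906), (23.595956802368164, 7.3527116775512695), 54.782405853271484)
grip [ 0.5556 -0.2135  0.1396] 0.0038236292594226885
sole L [ 0.5652 -0.15    0.014 ]
sole R [ 0.5394 -0.2908  0.014 ]
crest [0.5871 0.094  0.1   ]
crest far [0.6197 0.1114 0.1   ]
crest near [0.5461 0.0853 0.1   ]
bottle [ 0.6838 -0.3342  0.14  ]
can [0.6097 0.3246 0.15  ]
```

```bash
python3 - <<'E'
from h import *
from workcell import vision,get_obs,kinematics
W=vision.read_camera("wrist");o=get_obs()
V=W["view"];c=-V[:3,:3].T@V[:3,3];Rt=R.from_quat(o["orientation"])
print("cam in tool",Rt.inv().apply(c-o["position"]),"fwd in tool",Rt.inv().apply(V[2,:3]),"tool axes\n",Rt.as_matrix())
psi=np.radians(-10.4)
gx=np.array([np.cos(psi),np.sin(psi),0]);gy=np.array([-np.sin(psi),np.cos(psi),0])
for s in (1,-1):
    z=s*gy;y=np.array([0,0,-1.]);x=np.cross(y,z);q=R.from_matrix(np.c_[x,y,z]).as_quat()
    print(s,q,x)
    for p in ([.5556,-.2135,.26],[.48,-.2,.28],[.587,.094,.3]): print(kinematics.solve_ik(p,q))
E
```

```text
cam in tool [-0.0804 -0.1471 -0.0005] fwd in tool [ 0.3133  0.9497 -0.0008] tool axes
 [[-0.9677 -0.0001  0.2521]
 [-0.2521  0.0005 -0.9677]
 [ 0.     -1.     -0.0005]]
1 [ 0.7042 -0.0641  0.0641 -0.7042] [ 0.9836 -0.1805  0.    ]
[-0.3694  0.2774  1.6636 -0.      1.2006 -1.7587]
[-0.3977  0.1384  1.7941 -0.      1.209  -1.787 ]
[ 0.1563  0.2451  1.6173 -0.      1.2792 -1.233 ]
-1 [ 0.0641  0.7042 -0.7042 -0.0641] [-0.9836  0.1805  0.    ]
[-0.3694  0.2774  1.6636 -0.      1.2006  1.3829]
[-0.3977  0.1384  1.7941 -0.      1.209   1.3546]
[ 0.1563  0.2451  1.6173 -0.      1.2792  1.9086]
```

```bash
cat >> h.py <<'E'
def tool(psi,tilt=0.):
    # gauge frame yaw psi, then lowered +y end by tilt; jaw (tool z) along gauge y, tool y = -gauge z
    G=R.from_euler('z',psi)*R.from_euler('x',-tilt)
    g=G.as_matrix(); y=-g[:,2]; z=g[:,1]; return R.from_matrix(np.c_[np.cross(y,z),y,z]).as_quat(), G
E
python3 - <<'E'
from h import *
from workcell import vision,get_obs,bot,hand
q,_=tool(np.radians(-10.4))
bot.reach([.515,-.206,.30],q)
W=vision.read_camera("wrist")
cv2.imwrite("pics/w1.png",W["frame"][:,:,::-1]); np.savez("w1.npz",**W); print(get_obs()["time_s"])
bot.reach([.54,.085,.34],tool(np.radians(14))[0])
W=vision.read_camera("wrist")
cv2.imwrite("pics/w2.png",W["frame"][:,:,::-1]); np.savez("w2.npz",**W); print(get_obs()["time_s"])
E
```

```text
2.3
3.4833
```

View pics/w1.png

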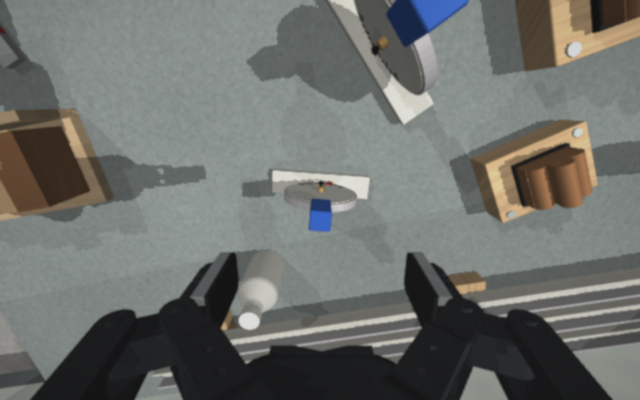

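View pics/w2.png

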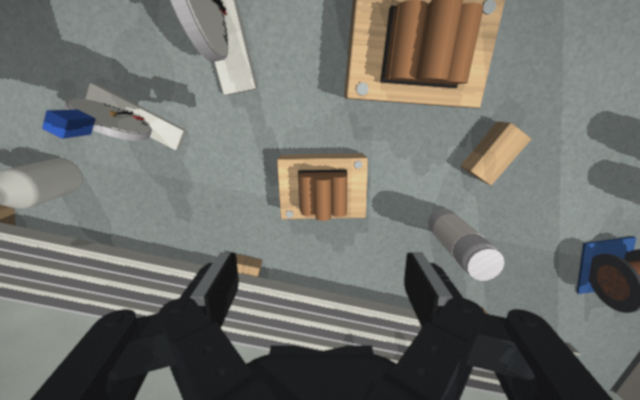

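```bash
python3 - <<'E'
import cv2
a=cv2.imread("pics/w1.png")[155:245,260:380]; b=cv2.imread("pics/w2.png")[145:230,265:380]
cv2.imwrite("pics/w1c.png",cv2.resize(a,None,fx=6,fy=6,interpolation=cv2.INTER_CUBIC))
cv2.imwrite("pics/w2c.png",cv2.resize(b,None,fx=6,fy=6,interpolation=cv2.INTER_CUBIC))
E
```

```text
(no output)
```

View pics/w1c.png

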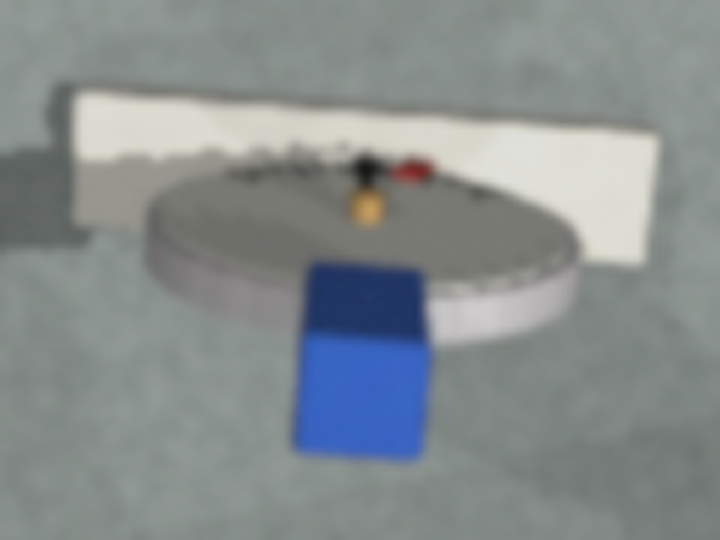

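View pics/w2c.png

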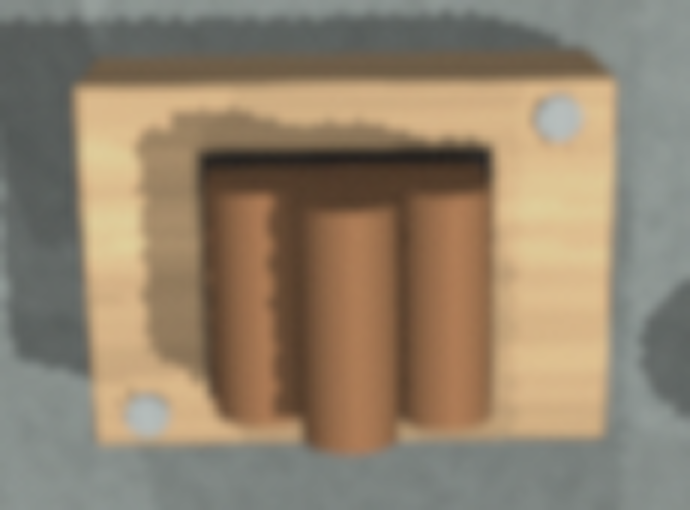

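```bash
python3 - <<'E'
from h import *
A=dict(np.load("w1.npz"));B=dict(np.load("w2.npz"))
off1=np.array([260,155]);off2=np.array([265,145])
P=lambda c,off,u,z: onz(c,(np.array(u)+.5)/6-.5+off,z)
g=np.array([P(A,off1,u,.158) for u in [(302,332),(430,342),(422,460),(296,450)]]);print("grip",g,g.mean(0))
print("sides",np.linalg.norm(g-np.roll(g,-1,0),axis=1), "yaw",[np.degrees(np.arctan2(*(-(v[:2]) * [1,-1]))) for v in (g[1]-g[0],g[2]-g[3])])
s=np.array([P(A,off1,u,.014) for u in [(76,92),(658,132),(642,264)]]);d=s[1]-s[0]
print("sole",s,np.linalg.norm(d),np.linalg.norm(s[2]-s[1]),"centre",(s[0]+s[2])/2,"yaw",np.degrees(np.arctan2(-d[0],d[1])))
j=np.array([P(B,off2,u,.045) for u in [(75,85),(617,77),(606,437),(97,444)]])
print("joist",j,j.mean(0),np.linalg.norm(j-np.roll(j,-1,0),axis=1))
for a,b in((0,1),(3,2)): d=j[b]-j[a];print("yaw",np.degrees(np.arctan2(-d[0],d[1])))
for a,b in((0,3),(1,2)): d=j[b]-j[a];print("yaw",np.degrees(np.arctan2(d[1],d[0])))
c=np.array([P(B,off2,u,.1) for u in [(350,205),(352,450)]]);d=c[1]-c[0];print("crest",c,c.mean(0),np.linalg.norm(d),np.degrees(np.arctan2(d[1],d[0])))
E
```

```text
grip [[ 0.5414 -0.223   0.158 ]
 [ 0.5474 -0.2009  0.158 ]
 [ 0.5698 -0.2063  0.158 ]
 [ 0.5637 -0.2285  0.158 ]] [ 0.5556 -0.2147  0.158 ]
sides [0.0228 0.023  0.023  0.023 ] yaw [np.float64(-15.3172966646247), np.float64(-15.509739600678188)]
sole [[ 0.5199 -0.2824  0.014 ]
 [ 0.5573 -0.1384  0.014 ]
 [ 0.592  -0.1472  0.014 ]] 0.14884144426125967 0.035754754416426456 centre [ 0.556  -0.2148  0.014 ] yaw -14.56337172246959
joist [[0.5596 0.0199 0.045 ]
 [0.5243 0.1541 0.045 ]
 [0.6203 0.1799 0.045 ]
 [0.6558 0.0451 0.045 ]] [0.59   0.0998 0.045 ] [0.1388 0.0994 0.1395 0.0994]
yaw 14.746487566139084
yaw 14.744031979983562
yaw 14.645629098896997
yaw 15.049394380660196
crest [[0.5595 0.0921 0.1   ]
 [0.6184 0.1073 0.1   ]] [0.589  0.0997 0.1   ] 0.06077769313696962 14.471524558499539
```

Grip centre is (0.5557, −0.2147) with yaw about −14.8°, and the crest is at (0.5893, 0.0998) with yaw about +14.7°. The red mark at crop (412,172) is on the +y side of the pointer. Now I'll grasp and lift.

```bash
python3 - <<'E'
from h import *
from workcell import vision,get_obs,bot,hand
A=dict(np.load("w1.npz"))
psi=np.radians(-14.8);G=R.from_euler('z',psi).as_matrix();foot=np.array([.5557,-.2147,0])
for nm,u in(("red",(412,172)),("axle",(368,205)),("tip",(365,168))):
    uv=(np.array(u)+.5)/6-.5+[260,155]; o,d=ray(A,uv); n=G[:,0]
    for x0 in ((-.007,) if nm!="axle" else (-.012,)):
        t=(x0-n@(o-foot))/(n@d); print(nm,G.T@(o+t*d-foot))
q,_=tool(psi)
bot.reach([.5557,-.2147,.24],q)
hand.move_gripper(.06)
bot.servo_line([.5557,-.2147,.142],velocity=.12)
hand.move_gripper(.0,strength=80)
o=get_obs();print(o["gripper_width"],o["wrist_force"],o["position"])
bot.servo_line([.5557,-.2147,.30],velocity=.15)
bot.dwell(.3)
o=get_obs();print(o["time_s"],o["gripper_width"],o["wrist_force"],o["position"])
W=vision.read_camera("wrist");cv2.imwrite("pics/w3.png",W["frame"][:,:,::-1]); np.savez("w3.npz",**W)
a=W["frame"][100:300,200:440,::-1];cv2.imwrite("pics/w3c.png",cv2.resize(a,None,fx=3,fy=3,interpolation=cv2.INTER_CUBIC))
E
```

```text
red [-0.007   0.0115  0.0297]
axle [-0.012   0.0001  0.0777]
tip [-0.007  -0.0002  0.0292]
0.021536783204724578 [-1.2545 -2.1964  5.4568] [ 0.5561 -0.2152  0.1428]
7.9583 0.02179415834731955 [-0.9354  0.0644 -3.5238] [ 0.5556 -0.2146  0.2995]
```

View pics/w3c.png

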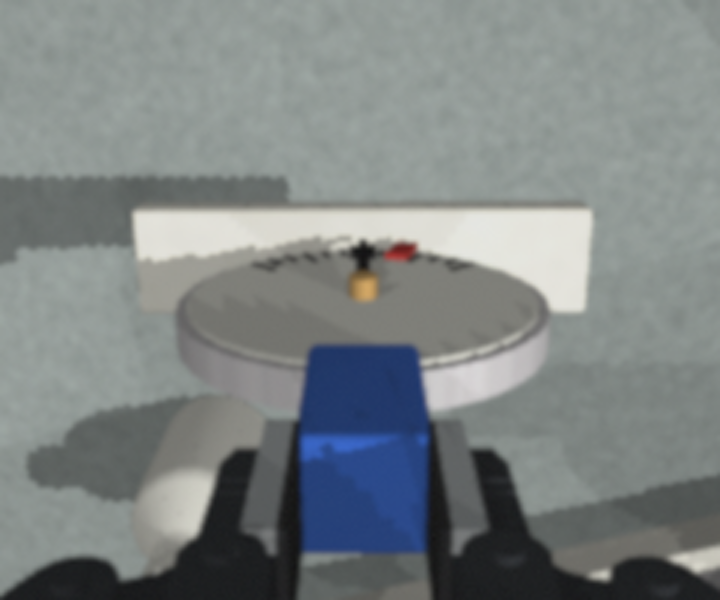

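```bash
python3 - <<'E'
from h import *
from workcell import vision,get_obs,bot,hand
psi=np.radians(14.7);q,_=tool(psi);p=np.array([.5893,.0998,.30])
bot.reach(p,q); bot.servo_line([*p[:2],.256],velocity=.1); bot.dwell(1.)
b=get_obs();print(b["time_s"],b["wrist_force"],b["position"]); np.save("base.npy",b["wrist_force"])
W=vision.read_camera("wrist");T=vision.read_camera("top");S=vision.read_camera("side")
for z in np.arange(.246,.232,-.001):
    bot.servo_line([*p[:2],z],velocity=.03); bot.dwell(.15)
    o=get_obs();f=o["wrist_force"]-b["wrist_force"];print(round(z,4),o["position"],f)
    if f[2]>4:break
print(o["time_s"])
cv2.imwrite("pics/w4.png",cv2.resize(vision.read_camera("wrist")["frame"][100:300,200:440,::-1],None,fx=3,fy=3,interpolation=cv2.INTER_CUBIC))
s=vision.read_camera("side")["frame"][100:280,200:400,::-1];cv2.imwrite("pics/s4.png",cv2.resize(s,None,fx=3,fy=3,interpolation=cv2.INTER_CUBIC))
E
```

```text
10.8083 [ 0.3998 -0.0188 -2.6103] [0.5893 0.0998 0.256 ]
0.246 [0.5894 0.0998 0.2461] [-0.9946 -0.8255  0.764 ]
0.245 [0.5893 0.0998 0.245 ] [-0.7255  0.6339 -0.1835]
0.244 [0.5893 0.0998 0.244 ] [-1.436  -0.3342 -0.669 ]
0.243 [0.5893 0.0998 0.243 ] [-0.1253 -0.556  -0.3905]
0.242 [0.5894 0.0998 0.2421] [-0.3936 -0.3596  0.3901]
0.241 [0.5894 0.0998 0.2411] [-0.0943  0.9524  2.9347]
0.24 [0.5894 0.0998 0.2401] [-0.1317 -0.2517  4.6727]
13.9917
```

View pics/w4.png

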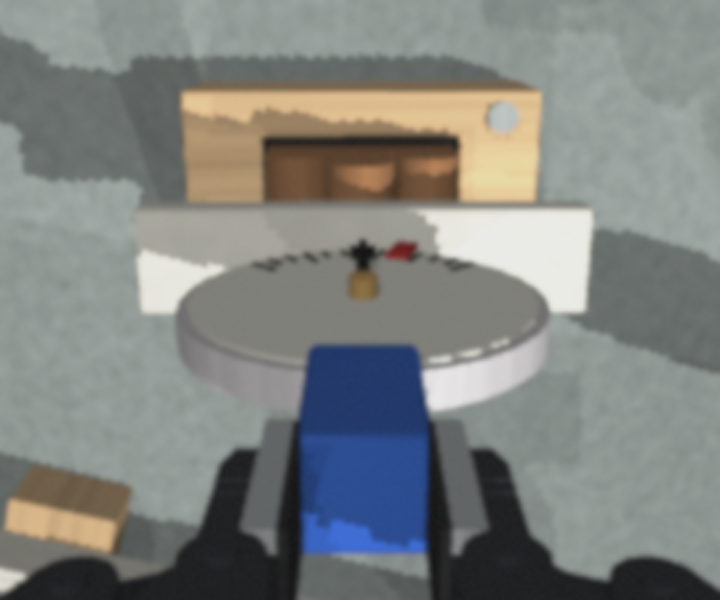

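View pics/s4.png

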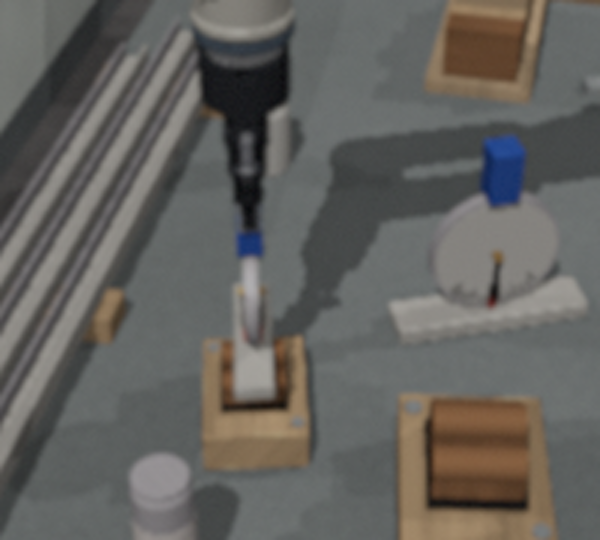

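```bash
cat >> h.py <<'E'
CR=np.array([.5893,.0998]);PSI=np.radians(14.7)
def pose(th,press=.003):
    q,G=tool(PSI,th);g=G.as_matrix()
    C=np.array([*CR,.100-press-.012])
    return C+g[:,2]*(.012+.142)-.012*th*g[:,1],q
E
python3 - <<'E'
from h import *
from workcell import vision,get_obs,bot,hand
b=np.load("base.npy")
p,q=pose(0);print(p);bot.servo_line(p,q,velocity=.03);bot.dwell(.5)
o=get_obs();print(o["time_s"],o["wrist_force"]-b)
for th in np.linspace(0,.26,6)[1:]:
    p,q=pose(th);bot.servo_line(p,q,velocity=.03);bot.dwell(.1);o=get_obs();print(th,o["position"],p,o["wrist_force"]-b)
bot.dwell(1.5);o=get_obs();print(o["time_s"],o["wrist_force"]-b,o["gripper_width"])
W=vision.read_camera("wrist");np.savez("w5.npz",**W)
cv2.imwrite("pics/w5.png",cv2.resize(W["frame"][100:300,200:440,::-1],None,fx=3,fy=3,interpolation=cv2.INTER_CUBIC))
cv2.imwrite("pics/w5z.png",cv2.resize(W["frame"][165:215,290:360,::-1],None,fx=10,fy=10,interpolation=cv2.INTER_CUBIC))
E
```

```text
[0.5893 0.0998 0.239 ]
14.8417 [-0.4126 -0.3663  4.9469]
0.052000000000000005 [0.5875 0.1069 0.2389] [0.5874 0.1069 0.2388] [-0.6226  0.8238  5.4137]
0.10400000000000001 [0.5856 0.1139 0.2383] [0.5856 0.1141 0.2383] [-1.0612  0.7814  5.3198]
0.15600000000000003 [0.5838 0.121  0.2375] [0.5837 0.1212 0.2374] [-1.1364  1.219   4.8746]
0.20800000000000002 [0.5819 0.128  0.2362] [0.5818 0.1282 0.2362] [-1.1678  1.296   4.9302]
0.26 [0.5801 0.135  0.2347] [0.58   0.1352 0.2346] [-1.144   0.8591  5.0524]
18.8417 [-0.432   1.0542  5.4623] 0.021267607289494964
```

View pics/w5.png

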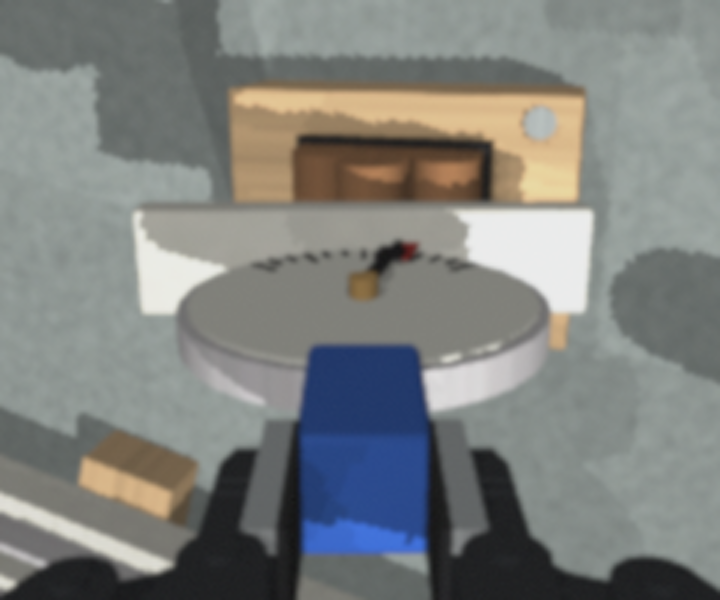

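View pics/w5z.png

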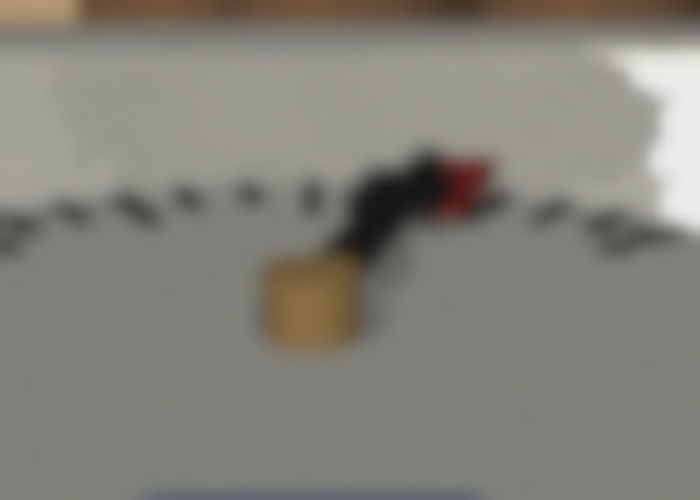

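```bash
python3 - <<'E'
from h import *
from workcell import vision,get_obs
# gauge-in-camera is rigid; use w3 (level) with TCP (.5556,-.2146,.2995)
def red(f,x0=300,x1=360,y0=165,y1=205):
    h=cv2.cvtColor(f,cv2.COLOR_RGB2HSV);m=((h[...,0]<8)|(h[...,0]>172))&(h[...,1]>110)
    k=np.zeros_like(m);k[y0:y1,x0:x1]=1;m&=k;ys,xs=np.nonzero(m);return m.sum(),xs.mean(),ys.mean(),xs.min(),xs.max(),ys.min(),ys.max()
A=dict(np.load("w3.npz"));B=dict(np.load("w5.npz"))
print(red(A["frame"]),red(B["frame"]))
G=R.from_euler('z',np.radians(-14.8)).as_matrix();foot=np.array([.5556,-.2146,.2995-.142])
pr=lambda v:proj(A,foot+G@np.array(v))
print("axle",pr([-.012,0,.066]),"sole corners",[pr([-.018,s*.075,.014]) for s in(-1,1)])
for x0 in(-.005,-.007,-.009):
  for th in(0,.2,.24,.26,.28,.3,.34): print(x0,th,pr([x0,.044*np.sin(th),.066-.044*np.cos(th)]))
h=B["frame"].astype(int);d=h.sum(2)
for y in range(178,196): print(y,[ (x) for x in range(318,345) if d[y,x]<150])
E
python3 - <<'E'
import cv2,numpy as np
a=np.load("w3.npz")["frame"][165:215,290:360,::-1];cv2.imwrite("pics/w3z.png",cv2.resize(a,None,fx=10,fy=10,interpolation=cv2.INTER_CUBIC))
E
```

```text
(np.int64(38), np.float64(332.9736842105263), np.float64(183.97368421052633), np.int64(328), np.int64(337), np.int64(182), np.int64(186)) (np.int64(15), np.float64(335.4), np.float64(183.4), np.int64(334), np.int64(337), np.int64(182), np.int64(185))
axle [320.4942 191.4914] sole corners [array([243.0656, 169.7473]), array([397.9019, 169.6093])]
-0.005 0 [320.5141 184.8609]
-0.005 0.2 [329.6784 185.1047]
-0.005 0.24 [331.4934 185.214 ]
-0.005 0.26 [332.3972 185.2762]
-0.005 0.28 [333.2985 185.3434]
-0.005 0.3 [334.1968 185.4157]
-0.005 0.34 [335.984  185.5753]
-0.007 0 [320.5118 182.8441]
-0.007 0.2 [329.697  183.0825]
-0.007 0.24 [331.5161 183.1893]
-0.007 0.26 [332.4221 183.2502]
-0.007 0.28 [333.3253 183.3159]
-0.007 0.3 [334.2258 183.3866]
-0.007 0.34 [336.0171 183.5427]
-0.009 0 [320.5095 180.8182]
-0.009 0.2 [329.7157 181.051 ]
-0.009 0.24 [331.5389 181.1554]
-0.009 0.26 [332.447  181.2149]
-0.009 0.28 [333.3524 181.2791]
-0.009 0.3 [334.2549 181.3482]
-0.009 0.34 [336.0504 181.5008]
178 []
179 []
180 []
181 [332, 333]
182 [331, 332, 333, 334, 335]
183 [327, 328, 329, 330, 331, 332, 333, 334, 335, 336]
184 [326, 327, 328, 329, 330, 331, 332, 333, 334, 335, 336]
185 [326, 327, 328, 329, 330, 331, 332, 333, 334, 336]
186 [326, 327, 328, 329, 330]
187 [325, 326, 327, 328, 329]
188 [325, 326, 327, 328]
189 [324, 325, 326, 327]
190 [325, 326]
191 []
192 []
193 []
194 []
195 []
```

View pics/w3z.png

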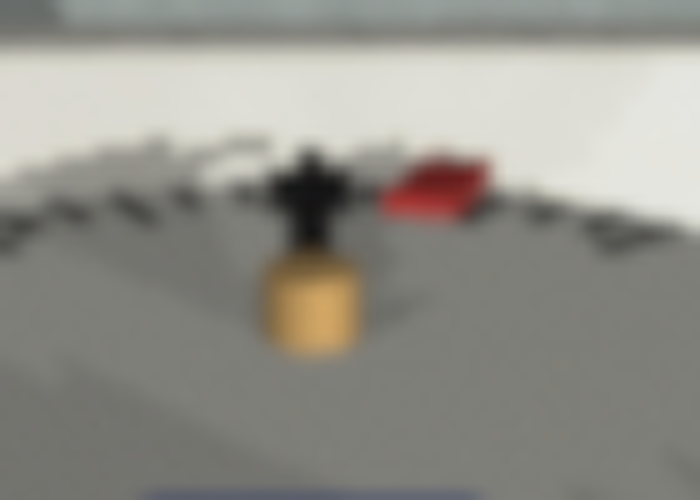

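The red tab in the level view is centred at pixel (333.1,184), which projects to about 0.275 rad. The first picture gave about 0.269. At 0.26 the pointer tip is already at about (332.5,181), so I'll fine-tune to 0.272, let it settle and recheck.

```bash
python3 - <<'E'
from h import *
from workcell import vision,get_obs,bot
b=np.load("base.npy")
p,q=pose(.272,.0033);bot.servo_line(p,q,velocity=.02);bot.dwell(2.)
fs=[]
for i in range(5): bot.dwell(.1);fs.append(get_obs()["wrist_force"]-b)
o=get_obs();print(o["time_s"],np.mean(fs,0),o["gripper_width"],o["position"]-p)
W=vision.read_camera("wrist");W2=vision.read_camera("wrist");S=vision.read_camera("side");T=vision.read_camera("top")
print("pix diff",np.abs(W["frame"][165:215,290:360].astype(int)-W2["frame"][165:215,290:360]).mean())
d=W["frame"].astype(int).sum(2)
for y in range(179,192): print(y,[x for x in range(318,345) if d[y,x]<150])
z=lambda f,s:cv2.resize(f[:,:,::-1],None,fx=s,fy=s,interpolation=cv2.INTER_CUBIC)
cv2.imwrite("pics/w6z.png",z(W["frame"][165:215,290:360],10))
cv2.imwrite("pics/s6.png",z(S["frame"][100:290,200:400],3)); cv2.imwrite("pics/t6.png",z(T["frame"][130:250,180:440],3))
# side mark/offset sanity: where foot is
G=tool(PSI,.272)[1];foot=o["position"]-G.apply([0,0,.142]);print("foot",foot,"dxy",foot[:2]-CR)
E
```

```text
21.6417 [-1.0803  0.8872  5.5242] 0.02131716260042178 [0. 0. 0.]
pix diff 0.388
179 []
180 []
181 [333]
182 [332, 333, 334, 335]
183 [327, 328, 329, 330, 331, 332, 333, 334, 335, 336]
184 [327, 328, 329, 330, 331, 332, 333, 334, 335, 336]
185 [326, 327, 328, 329, 330, 331, 332, 333, 334, 335]
186 [326, 327, 328, 329, 330, 331, 332]
187 [326, 327, 328, 329]
188 [325, 326, 327, 328]
189 [324, 325, 326, 327]
190 [325, 326]
191 []
foot [0.5893 0.0999 0.0972] dxy [-0.      0.0001]
```

View pics/w6z.png

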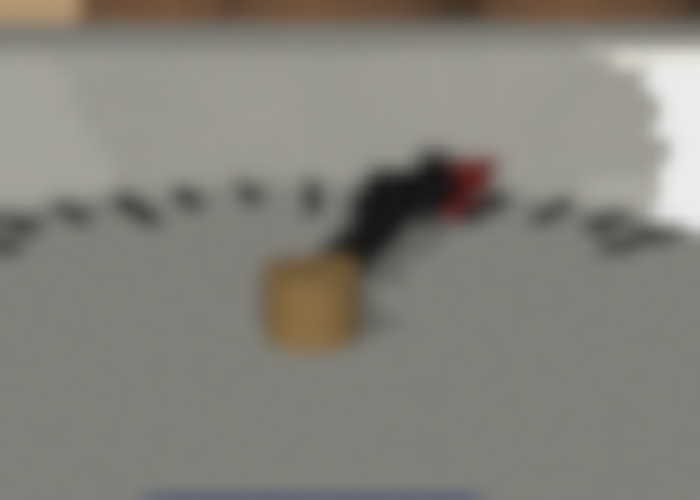

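View pics/s6.png

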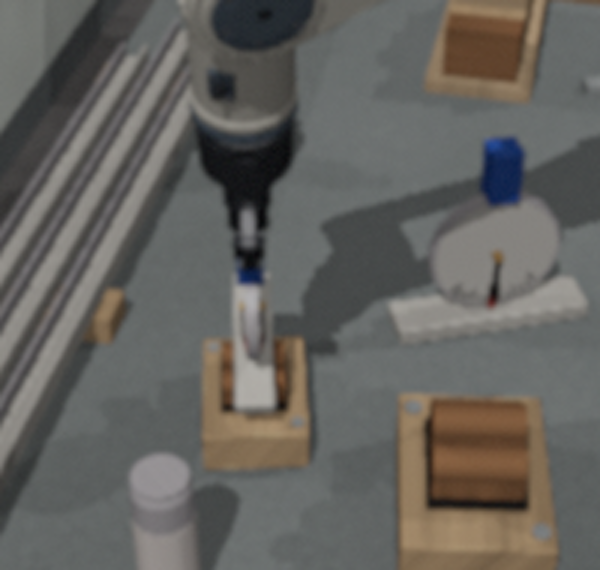

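View pics/t6.png

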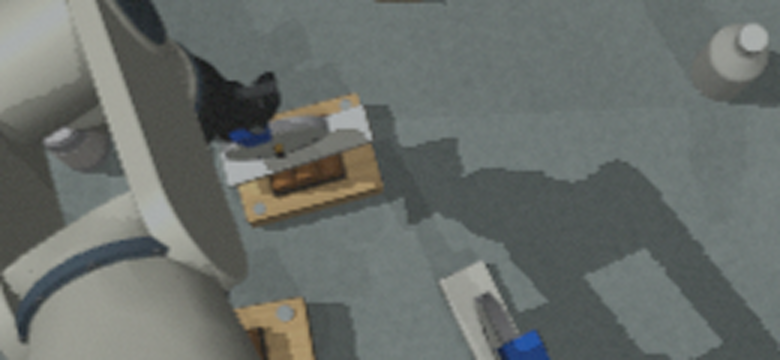

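```bash
python3 - <<'E'
from workcell import get_obs,hand_in
o=get_obs();print(o["time_s"],o["wrist_force"],abs(o["joint_vel"]).max())
hand_in()
E
```

```text
21.8417 [0.65834071 0.65762199 2.3513479 ] 0.0009012150968518229
the job is handed in; nothing more can be done
```

I picked the smaller gauge up by its blue grip and set it level on the middle of the smaller stud's crest. I then rocked it until the pointer lined up with the red mark and handed the job in at 21.8 s, still gripping and pressing. `hand_in()` gives no verdict, so success is unconfirmed.

Last checks before handing in:
- **Tilt:** the gauge was set to 0.272 rad. I measured the mark at about 0.269 rad from one picture and 0.275 rad from another. The pointer tip was at about pixel x 333 and the red tab's centre at about 333.
- **Pointer steadiness:** two pictures taken in succession after a 2 s settle were almost identical.
- **Position:** by the arm's own reading, the centre of the sole was within 1 mm of mid-crest and 97 mm above the bench. The sole was turned to match the measured ridge direction.
- **Contact:** the push on the crest averaged about 5.5 N, though single readings vary by about 1 N. The grip was set to 80 N and the fingers were closed on the gauge at 21 mm.
- **Things to leave alone:** I did not measure the final positions of the can, bottle and offcut. My path kept clear of all three. The can and bottle were still standing in the last pictures, but I didn't look at the offcut again.

The mark reading is the weakest check. The wrist camera sees the dial at a steep angle and the pointer partly hides the tab, so it is good to about 0.03 rad against the 0.07 rad allowed.

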